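# Find the stripped bolt and hold its cap open

### The job

One of the three cap bolts on the shaft cradle has a stripped thread: it looks like the others, but its head gives on its spring when tapped. Tap all three bolt heads from above with the fingers, one after another from the robot's left to its right, then swing that bolt's hinged cap up to at least 45 degrees open and hold it there with the fingers so that the thread can be repaired; you finish still holding it, without letting go. Leave everything else on the bench where it lies.

Things in the scene. Friction and masses are not known exactly. Their poses are not given: they have to be found in the camera images.
- cradle: shaft cradle, fixed to the bench: base plate 150 (x) x 430 (y) x 12 mm, origin under its centre, x away from the robot; three grey split clamps 150 mm apart along y hold a 32 mm steel brake camshaft (along y, 60 mm above the bench, it stays put). Each clamp has a plain aluminium cap hinged at the back (+x) and one bolt at the front; all look alike. Which bolt is stripped varies and cannot be seen.
- bolt_left: bolt of the clamp nearest the cam-head end, the robot's leftmost (+y): dark hexagon head 20 mm across on a 26 mm flange over a short coil spring, captive in the cap; origin at the centre of the head's top face, 98.5 mm above the bench, z up. A sound bolt does not move when tapped; the stripped one sinks up to 6 mm (starts at about 1.5 N, fully down at about 3.5 N) and springs back.
- bolt_mid: bolt of the middle clamp: dark hexagon head 20 mm across on a 26 mm flange over a short coil spring, captive in the cap; origin at the centre of the head's top face, 98.5 mm above the bench, z up. A sound bolt does not move when tapped; the stripped one sinks up to 6 mm (starts at about 1.5 N, fully down at about 3.5 N) and springs back.
- bolt_right: bolt of the clamp nearest the splined end, the robot's rightmost (-y): dark hexagon head 20 mm across on a 26 mm flange over a short coil spring, captive in the cap; origin at the centre of the head's top face, 98.5 mm above the bench, z up. A sound bolt does not move when tapped; the stripped one sinks up to 6 mm (starts at about 1.5 N, fully down at about 3.5 N) and springs back.
- cap_left: cap of the clamp nearest the cam-head end, the robot's leftmost (+y), 0.5 to 0.8 kg; origin on the hinge axis, 48 mm behind the shaft axis, 66 mm above the bench; z up when shut. Swings about its y axis, front end up, to a stop at 1.2 rad (69 degrees) and falls shut when let go. Opens freely only if its bolt is the stripped one; a sound bolt holds it down.
- cap_left_tongue (a point): middle of the free front end of that cap's tongue, a flat bar along x, 28 mm wide (y), 14 mm thick, ending 16 mm in front of this point; can be pinched across y from above or lifted from below. 140 mm from the hinge axis; 67.5 mm above the bench when shut, 48 mm of free space below it. The clamp's body begins 20 mm behind this point, the bolt's axis lies 39 mm behind.
- cap_mid: cap of the middle clamp, 0.5 to 0.8 kg; origin on the hinge axis, 48 mm behind the shaft axis, 66 mm above the bench; z up when shut. Swings about its y axis, front end up, to a stop at 1.2 rad (69 degrees) and falls shut when let go. Opens freely only if its bolt is the stripped one; a sound bolt holds it down.
- cap_mid_tongue (a point): middle of the free front end of that cap's tongue, a flat bar along x, 28 mm wide (y), 14 mm thick, ending 16 mm in front of this point; can be pinched across y from above or lifted from below. 140 mm from the hinge axis; 67.5 mm above the bench when shut, 48 mm of free space below it. The clamp's body begins 20 mm behind this point, the bolt's axis lies 39 mm behind.
- cap_right: cap of the clamp nearest the splined end, the robot's rightmost (-y), 0.5 to 0.8 kg; origin on the hinge axis, 48 mm behind the shaft axis, 66 mm above the bench; z up when shut. Swings about its y axis, front end up, to a stop at 1.2 rad (69 degrees) and falls shut when let go. Opens freely only if its bolt is the stripped one; a sound bolt holds it down.
- cap_right_tongue (a point): middle of the free front end of that cap's tongue, a flat bar along x, 28 mm wide (y), 14 mm thick, ending 16 mm in front of this point; can be pinched across y from above or lifted from below. 140 mm from the hinge axis; 67.5 mm above the bench when shut, 48 mm of free space below it. The clamp's body begins 20 mm behind this point, the bolt's axis lies 39 mm behind.
- spanner: combination spanner 190 mm long, 8 mm thick, lying just in front of the cradle; origin under its middle. Leave alone.
- seal: black rubber ring, 48 mm outside, 7 mm high, lying on the base plate between the left and middle clamps, in front of the shaft; origin under its centre. Leave alone.
- spring: steel coil spring 40 mm across, 46 mm tall, standing on the base plate between the middle and right clamps, in front of the shaft; origin under its centre. Leave alone.
- can: spray can 64 mm across, 186 mm tall, standing beyond the cradle's left end; origin under its centre. Leave alone.
- tin: grey closed grease tin 72 mm across, 60 mm tall, on the right; origin under its centre. Leave alone.
- piston: bare steel brake piston, a closed round slug 54 mm across, 48 mm tall, standing on the left; origin under its centre. Leave alone.
- scraper: flat steel strip 150 x 25 x 4 mm lying near the robot on the right; origin under its centre. Leave alone.

How it is judged:
On the way, in this order (a step that is already met when the one before it is completed fails the run):
1. the left bolt's head is tapped with the fingers (contact force between the fingers and bolt_left above 1 N), for 0.02 s.
2. the mid bolt's head is tapped with the fingers (contact force between the fingers and bolt_mid above 1 N), for 0.02 s.
3. the right bolt's head is tapped with the fingers (contact force between the fingers and bolt_right above 1 N), for 0.02 s.
4. a cap is lifted open past about 25 degrees (angle between any of cap_left, cap_mid, cap_right's own z axis and vertical above 0.45 rad), for 0.1 s.
At the end, for the whole second after the job is handed in: the cap with the stripped bolt stands open more than 40 degrees (0.7 rad), still (under 0.15 rad/s), carried by the fingers (more than 0.2 N between fingers and cap); the other two caps shut (((angle between cap_left's own z axis and vertical above 0.7 rad and angular speed of cap_left below 0.15 rad/s and contact force between the fingers and cap_left above 0.2 N and angle between each of cap_mid, cap_right's own z axis and vertical below 0.1 rad) or (angle between cap_mid's own z axis and vertical above 0.7 rad and angular speed of cap_mid below 0.15 rad/s and contact force between the fingers and cap_mid above 0.2 N and angle between each of cap_left, cap_right's own z axis and vertical below 0.1 rad) or (angle between cap_right's own z axis and vertical above 0.7 rad and angular speed of cap_right below 0.15 rad/s and contact force between the fingers and cap_right above 0.2 N and angle between each of cap_left, cap_mid's own z axis and vertical below 0.1 rad))); the arm keeps its last pose, push and grip.
It fails at once if a loose thing on the bench (spanner, seal, spring, can, tin, piston, scraper) is shifted more than 30 mm (distance of any of spanner, seal, spring, can, tin, piston, scraper from where it was at the start of the episode above 0.03 m).
It also fails if it takes over 54 s, if anything falls off the work surface, if the arm or the gripper's body presses on something with over 40 N, if the wrist force passes 120 N, or if a joint passes its speed limit or range.

### The arm

A 7-joint arm with a two-finger parallel gripper is mounted at the origin on the work surface. World frame = base frame: x ahead of the robot, y to its left, z up, the work surface at z = 0. Lengths are in m, angles in rad, forces in N, time in s.
With the tool pointing down it reaches from about 0.425 to 0.825 m from the base axis. Payload 3.6 kg.
Tool frame: the origin (TCP) lies midway between the tips of the shut fingers; the grasp point (between the pads) lies 19 mm behind it; y points along the fingers, x is the direction in which the jaws open and shut, and the axes are right-handed (so a half turn about y gives the same grasp; the last joint's range is limited). The gripper opens to 85 mm and grips with 20 to 120 N. Pads are 22 mm wide; open, the fingers measure 114 mm over their backs; the gripper's body (76 mm by 85 mm) begins 54 mm behind the grasp point. The pads swing forward as they close: fully open they stand 13 mm farther back than shut.
Start: joints at [1.123, 0.615, -0.013, 1.423, 0.008, 1.103, -0.04], TCP at [0.266, -0.593, 0.231] pointing down, gripper open.
Joint ranges: [-3.12, 3.12], [-0.3, 2.06], [-1.34, 1.32], [0.26, 2.42], [-1.36, 4.5], [0.01, 1.98], [-2.84, 2.84]. Speed limits (rad/s): [2.79, 2.79, 3.14, 3.14, 3.14, 3.14, 3.14].

### API

Orientations are given as a unit quaternion [x, y, z, w].
In Python, from workcell import arm gives the robot as it stands. The module is installed in compiled form; this text tells all that it offers. Calls block until the motion is done:
- arm.move_pose(position, orientation): joint-space move of the TCP to a pose.
- arm.servo_line(position, rotation=None, v=0.15): straight line of the TCP; rotation=None keeps the orientation; v is the mean speed in m/s.
- arm.move_j(angles): joint-space move.
- arm.grip(opening, f_grip=None): finger opening in m; f_grip is the grip in N (None keeps the last); returns when the fingers have stopped.
- arm.wait(seconds).
- arm.ik(position, orientation): joint angles nearest the present ones, or None.
- arm.capture(name): name is "side" or "top" or "wrist"; returns (picture, depth): 384x512x3 uint8, blue, green, red; 384x512 float32, m along the optical axis (not along the pixel's ray), 0 where there is no reading.
- arm.calibration(name): a dict with "vfov" (degrees; the focal length in pixels is half the picture's height over the tangent of half this angle, whatever the lens; pixels are square), "cx", "cy" (the principal point, pixels), "dist_coeffs" ([k1, k2, p1, p2, k3] as OpenCV has them; the pictures are not rectified), "world_from_camera" (4x4, takes a point from camera to world coordinates); the wrist camera has in their place "mount" (4x4, takes a point from camera to tool coordinates, whose origin is the TCP and whose axes are the tool frame's). Camera axes: x right, y down, z forward; pixel columns grow to the right and rows downward; lengths in m; the calibration is good to about 2 mm. A picture is of the moment at which its call begins: read the wrist's pose just before it. calibration takes no time and is no camera call.
A pose or a line that the arm cannot do raises arm.IKError and nothing moves.
- arm.close_job(): hands the job in, once; it reports no verdict.
Readings, each from a call of its own:
- arm.get_clock(): time.
- arm.get_q(): joint angles.
- arm.get_joint_vel(): joint speeds.
- arm.get_joint_torque(): joint torques, N m.
- arm.get_tcp_pos(): TCP position.
- arm.get_ee_rot(): TCP orientation.
- arm.get_force(): force on the tool from outside, world axes, zero at the start.
- arm.get_torque(): the same for the moment, N m.
- arm.get_gripper_width(): finger opening in m.
Only numpy, scipy, OpenCV 4.12 (cv2) and the standard library are available. Lean on these libraries where they do the work, as an engineer would, in place of code of your own. Each camera call takes 0.05 s, during which the arm holds its last target.

## Working session

There is one attempt and no reset: what is moved stays moved. The work goes in short steps, each a Python script; the robot and the scene stay as the last script left them, time stands still between calls to the robot, and variables do not carry over. Pictures are saved under pics/ and viewed, and the job is handed in when it is done.

```bash
mkdir -p pics
python3 - <<'E'
from workcell import arm
import cv2, numpy as np
print(arm.get_clock(),arm.get_tcp_pos(),arm.get_ee_rot(),arm.get_gripper_width())
for n in ("side","top"):
    p,d=arm.capture(n); cv2.imwrite(f"pics/{n}0.png",p); np.save(f"pics/{n}0.npy",d); print(n,arm.calibration(n))
print(arm.calibration("wrist"))
E
```

```text
0.0 [ 0.26579282 -0.59230612  0.23010323] [-0.59310696  0.38502905 -0.38343466  0.59409984] 0.0857447562771094
side {'vfov': 50.68668858696719, 'cx': 252.2043373012949, 'cy': 188.98329004910735, 'dist_coeffs': array([-0.0343779,  0.       ,  0.       ,  0.       ,  0.       ]), 'world_from_camera': array([[ 0.97614126, -0.1495503 ,  0.157426  ,  0.33308989],
       [-0.21700371, -0.64654779,  0.73135857, -0.83317785],
       [-0.00759147, -0.7480713 , -0.66357494,  0.87809382],
       [ 0.        ,  0.        ,  0.        ,  1.        ]])}
top {'vfov': 53.49200611115625, 'cx': 256.39152066175023, 'cy': 194.39518732309585, 'dist_coeffs': array([0.03317425, 0.        , 0.        , 0.        , 0.        ]), 'world_from_camera': array([[-0.05026483, -0.97679608,  0.2081895 ,  0.27793296],
       [-0.99873339,  0.04963043, -0.00827302,  0.01646502],
       [-0.00225148, -0.20834164, -0.97805352,  1.2630903 ],
       [ 0.        ,  0.        ,  0.        ,  1.        ]])}
{'vfov': 65.91100306071189, 'cx': 258.90618525183163, 'cy': 187.31888808776122, 'dist_coeffs': array([-0.05065674,  0.        ,  0.        ,  0.        ,  0.        ]), 'mount': array([[ 9.99998603e-01,  9.89251825e-04, -1.34742050e-03,
         9.58975726e-05],
       [ 1.57243761e-03, -2.83238476e-01,  9.59048223e-01,
        -1.41930720e-01],
       [ 5.67098876e-04, -9.59049001e-01, -2.83239636e-01,
         7.12087290e-02],
       [ 0.00000000e+00,  0.00000000e+00,  0.00000000e+00,
         1.00000000e+00]])}
```

View pics/top0.png

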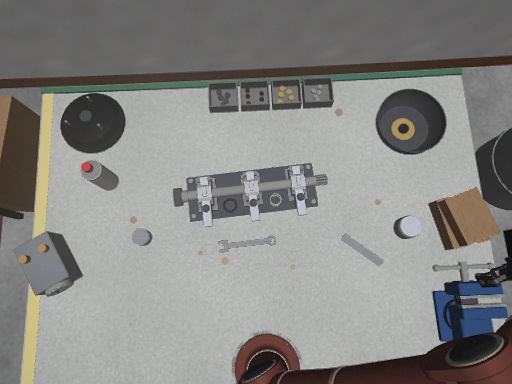

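View pics/side0.png

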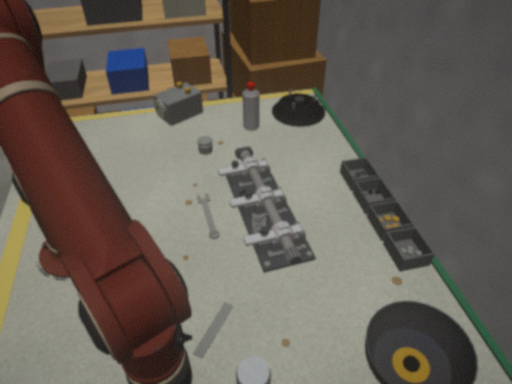

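```bash
python3 -c "
import cv2
p=cv2.imread('pics/top0.png'); cv2.imwrite('pics/top0c.png',cv2.resize(p[130:250,130:330],None,fx=4,fy=4,interpolation=cv2.INTER_CUBIC))"
```

```text
(no output)
```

View pics/top0c.png

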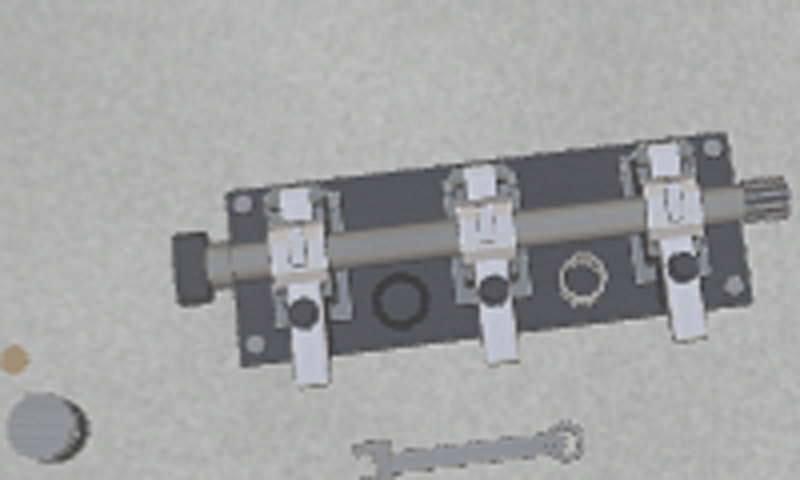

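The crop shows the bolt heads at crop pixels (304,313), (494,290) and (684,267). The tongue ends are at about (313,384), (504,361) and (690,339). Next I'll project these at their known heights.

```bash
cat > h.py <<'E'
import cv2, numpy as np
from workcell import arm
from scipy.spatial.transform import Rotation as R
def ray(c,uv,T,shape=(384,512)):
    f=shape[0]/2/np.tan(np.radians(c['vfov'])/2)
    K=np.array([[f,0,c['cx']],[0,f,c['cy']],[0,0,1]])
    x=cv2.undistortPoints(np.array(uv,float).reshape(-1,1,2),K,np.array(c['dist_coeffs'])).reshape(-1,2)
    return (T[:3,:3]@np.c_[x,np.ones(len(x))].T).T, T[:3,3], x
def atz(c,uv,T,z):
    d,o,_=ray(c,uv,T); s=(z-o[2])/d[:,2]; return o+d*s[:,None]
E
python3 - <<'E'
from h import *
c=arm.calibration('top');T=c['world_from_camera']
cr=lambda a:np.array(a)/4+130-0.375
d=np.load('pics/top0.npy')
P=cr([(304,313),(494,290),(684,267)])
print(atz(c,P,T,.0985).round(4))
for p in P: 
  dd,o,x=ray(c,[p],T); z=d[int(round(p[1])),int(round(p[0]))]; print((o+dd*z).round(4))
print(atz(c,cr([(313,384),(504,361),(690,339)]),T,.0745).round(4))
B=atz(c,cr([(304,313),(684,267)]),T,.0985); v=B[0]-B[1]; print(np.linalg.norm(v),np.degrees(np.arctan2(-v[0],v[1])))
print(atz(c,cr([(242,203),(255,344),(712,147),(734,286)]),T,.012).round(4))
print(R.from_quat(arm.get_ee_rot()).as_matrix().round(3))
E
```

```text
[[ 0.4911  0.166   0.0985]
 [ 0.5018  0.018   0.0985]
 [ 0.5125 -0.1309  0.0985]]
[[0.4912 0.166  0.0981]]
[[0.5016 0.018  0.0993]]
[[ 0.512  -0.1306  0.1009]]
[[ 0.4387  0.1633  0.0745]
 [ 0.4492  0.0129  0.0745]
 [ 0.4593 -0.1343  0.0745]]
0.2976409490832161 4.120493632980915
[[ 0.604   0.2273  0.012 ]
 [ 0.483   0.2182  0.012 ]
 [ 0.6329 -0.1734  0.012 ]
 [ 0.5117 -0.1823  0.012 ]]
[[ 0.41  -0.001  0.912]
 [-0.912  0.002  0.41 ]
 [-0.002 -1.    -0.   ]]
```

The measured points agree with the given sizes: bolt spacing is 149 mm, depth gives about 0.099 m height, and yaw is about 4.2° from both the bolts and the plate. Next I'll check reachability for the taps and the lifting arcs.

```bash
cat >> h.py <<'E'
TH=np.radians(4.15)
EX=np.array([np.cos(TH),np.sin(TH),0]); EY=np.array([-np.sin(TH),np.cos(TH),0]); EZ=np.array([0,0,1.])
MID=np.array([0.5018,0.0178,0.0985])
BOLT=[MID+EY*.15,MID,MID-EY*.15]   # left mid right
def rot(a):  # approach tilted a rad forward from straight down
    y=np.sin(a)*EX-np.cos(a)*EZ; x=-EY; z=np.cross(x,y)
    return R.from_matrix(np.c_[x,y,z])
def q(a): return rot(a).as_quat()
def tongue(i,ph): # tongue mid point at opening ph, in front of hinge
    t0=BOLT[i]-.039*EX; t0[2]=.0675
    h=t0+.140*EX; h[2]=.066
    r=-.140*EX+.0015*EZ
    # rotate front up: -EX -> EZ, EZ -> EX
    return h+np.cos(ph)*r+np.sin(ph)*(.140*EZ+.0015*EX)
def grasp(i,ph,a0,off=0.0,back=.019): # tcp pose: rigid with cap; a0 = start tilt; off along the tongue (front +)
    p=tongue(i,ph); fr=-np.cos(ph)*EX+np.sin(ph)*EZ
    a=a0-ph; y=np.sin(a)*EX-np.cos(a)*EZ
    return p+off*fr+back*y, q(a)
E
python3 - <<'E'
from h import *
print(arm.get_force(),arm.get_torque())
for i in range(3):
    print(i,BOLT[i].round(4),[arm.ik(BOLT[i]+[0,0,h],q(0)) is not None for h in (0,.04,.1)])
    for a0 in np.radians([0,20,30,40,50,60]):
        print('  ',round(np.degrees(a0)),[arm.ik(*grasp(i,np.radians(p),a0,.004)) is not None for p in (0,10,20,30,40,50,55,60)], arm.ik(grasp(i,0,a0,.004,-.06)[0],q(a0)) is not None)
E
```

```text
[ 0.04078048 -0.12253532  0.61528736] [-0.03327941  0.004772   -0.01079262]
0 [0.4909 0.1674 0.0985] [True, True, True]
   0 [True, True, True, True, True, True, True, False] True
   20 [True, True, True, True, True, True, True, True] True
   30 [False, True, True, True, True, True, True, True] False
   40 [False, False, True, True, True, True, True, True] False
   50 [False, False, True, True, True, True, True, True] False
   60 [False, False, False, True, True, True, True, True] False
1 [0.5018 0.0178 0.0985] [True, True, True]
   0 [True, True, True, True, True, True, True, False] True
   20 [True, True, True, True, True, True, True, True] True
   30 [False, True, True, True, True, True, True, True] False
   40 [False, False, True, True, True, True, True, True] False
   50 [False, False, False, True, True, True, True, True] False
   60 [False, False, False, False, True, True, True, True] False
2 [ 0.5127 -0.1318  0.0985] [True, True, True]
   0 [True, True, True, True, True, True, True, False] True
   20 [True, True, True, True, True, True, True, True] True
   30 [False, True, True, True, True, True, True, True] False
   40 [False, True, True, True, True, True, True, True] False
   50 [False, False, True, True, True, True, True, True] False
   60 [False, False, False, True, True, True, True, True] False
```

```bash
cat > tap.py <<'E'
import sys
from h import *
def tap(i):
    B=BOLT[i]
    arm.move_pose(B+[0,0,.05],q(0)) if i==0 else arm.servo_line(B+[0,0,.05],v=.2)
    arm.servo_line(B+[0,0,.006],v=.1)
    arm.wait(.15)
    f0=np.array(arm.get_force()); log=[]
    for k in range(26):
        z=B[2]+.005-.0005*k
        arm.servo_line([B[0],B[1],z],v=.05)
        f=np.array(arm.get_force())-f0
        log.append((round((z-B[2])*1e3,1),round((arm.get_tcp_pos()[2]-B[2])*1e3,2),f[2].round(2)))
        if abs(f[2])>6: break
    arm.wait(.1); f=np.array(arm.get_force())-f0
    print(i,'t',round(arm.get_clock(),2),'final',f.round(2),(arm.get_tcp_pos()-B).round(4)); print(log)
    arm.servo_line(B+[0,0,.05],v=.2)
    print(arm.get_clock())
tap(int(sys.argv[1]))
E
python3 - <<'E'
from h import *
arm.grip(0.0,40); print(arm.get_clock(),arm.get_gripper_width())
E
python3 tap.py 0
```

```text
0.8667 0.00019369209358421772
0 t 7.77 final [-2.71 -1.    8.57] [ 0.0001  0.0001 -0.0001]
[(np.float64(5.0), np.float64(5.26), np.float64(0.2)), (np.float64(4.5), np.float64(4.46), np.float64(0.7)), (np.float64(4.0), np.float64(3.96), np.float64(-0.28)), (np.float64(3.5), np.float64(3.45), np.float64(0.11)), (np.float64(3.0), np.float64(2.98), np.float64(-0.31)), (np.float64(2.5), np.float64(2.47), np.float64(0.28)), (np.float64(2.0), np.float64(1.96), np.float64(-0.27)), (np.float64(1.5), np.float64(1.46), np.float64(-0.12)), (np.float64(1.0), np.float64(0.96), np.float64(-1.02)), (np.float64(0.5), np.float64(0.47), np.float64(-1.35)), (np.float64(0.0), np.float64(0.14), np.float64(0.9)), (np.float64(-0.5), np.float64(-0.1), np.float64(5.5)), (np.float64(-1.0), np.float64(-0.12), np.float64(8.21))]
8.175
```

The left bolt is stiff: the force rises to 8.6 N with no sink. It's sound, so I'll tap the middle one.

```bash
python3 tap.py 1; python3 tap.py 2
```

```text
1 t 15.92 final [-1.51  0.71  8.81] [ 0.0001 -0.     -0.006 ]
[(np.float64(5.0), np.float64(5.22), np.float64(0.35)), (np.float64(4.5), np.float64(4.49), np.float64(0.44)), (np.float64(4.0), np.float64(3.95), np.float64(-0.04)), (np.float64(3.5), np.float64(3.46), np.float64(0.6)), (np.float64(3.0), np.float64(2.96), np.float64(0.78)), (np.float64(2.5), np.float64(2.47), np.float64(1.55)), (np.float64(2.0), np.float64(1.96), np.float64(0.6)), (np.float64(1.5), np.float64(1.47), np.float64(-0.53)), (np.float64(1.0), np.float64(0.98), np.float64(0.31)), (np.float64(0.5), np.float64(0.48), np.float64(0.59)), (np.float64(0.0), np.float64(0.13), np.float64(1.75)), (np.float64(-0.5), np.float64(-0.43), np.float64(2.22)), (np.float64(-1.0), np.float64(-0.99), np.float64(1.8)), (np.float64(-1.5), np.float64(-1.5), np.float64(2.38)), (np.float64(-2.0), np.float64(-1.97), np.float64(2.6)), (np.float64(-2.5), np.float64(-2.49), np.float64(2.04)), (np.float64(-3.0), np.float64(-3.0), np.float64(2.8)), (np.float64(-3.5), np.float64(-3.48), np.float64(3.19)), (np.float64(-4.0), np.float64(-4.0), n
[... 406 characters left out ...]
 np.float64(-1.46)), (np.float64(4.5), np.float64(4.48), np.float64(-1.19)), (np.float64(4.0), np.float64(3.93), np.float64(-1.39)), (np.float64(3.5), np.float64(3.48), np.float64(-0.61)), (np.float64(3.0), np.float64(2.95), np.float64(-1.45)), (np.float64(2.5), np.float64(2.46), np.float64(-1.01)), (np.float64(2.0), np.float64(1.95), np.float64(-1.58)), (np.float64(1.5), np.float64(1.47), np.float64(-1.65)), (np.float64(1.0), np.float64(0.99), np.float64(-0.35)), (np.float64(0.5), np.float64(0.46), np.float64(-1.25)), (np.float64(0.0), np.float64(0.15), np.float64(-0.46)), (np.float64(-0.5), np.float64(-0.07), np.float64(3.05)), (np.float64(-1.0), np.float64(-0.11), np.float64(7.11))]
21.75
```

The middle bolt is the stripped one: it sank 5.9 mm at 2–4 N, then stopped hard. The right bolt is sound. Next I'll move to the mid tongue and look before gripping.

Run:
```python
from h import *
a0=np.radians(20)
p,_=grasp(1,0,a0,.004,-.055)
arm.servo_line(np.array(arm.get_tcp_pos())+[-.02,0,.04],v=.25)
arm.grip(.06,60)
arm.move_pose(p,q(a0))
print(arm.get_clock(),(arm.get_tcp_pos()-p).round(4),arm.get_gripper_width())
im,d=arm.capture('wrist'); cv2.imwrite('pics/w1.png',im)
im,d=arm.capture('top'); cv2.imwrite('pics/t1.png',cv2.resize(im[120:300,130:370],None,fx=3,fy=3))
```

```text
25.4083 [ 0.0004 -0.0001  0.0001] 0.05985498992303853
```

View pics/w1.png

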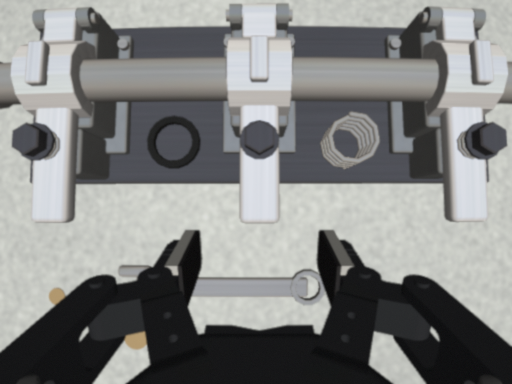

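View pics/t1.png

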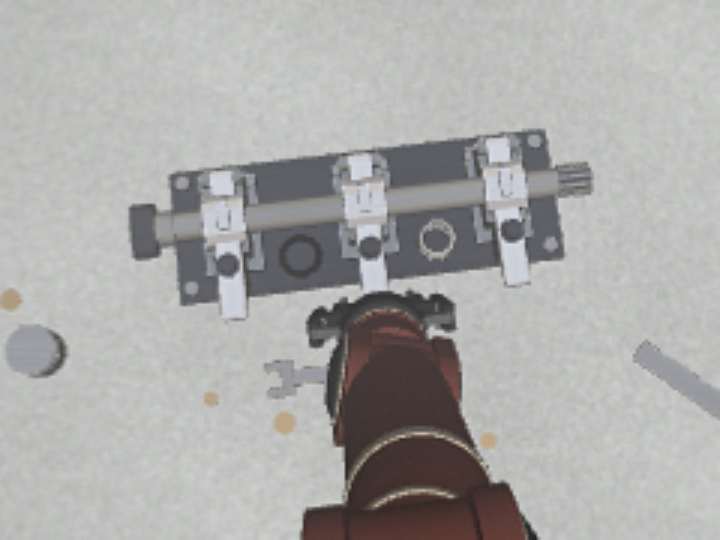

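The wrist view shows the mid tongue at column 260, centred between the fingers (about 200 and 320), with nothing in the way. I'll advance and pinch.

```bash
python3 - <<'E'
from h import *
a0=np.radians(20)
p,_=grasp(1,0,a0,.004,.021)
arm.servo_line(p,v=.12)
print(arm.get_clock(),np.round(arm.get_force(),1))
arm.grip(.0,60)
print(arm.get_clock(),arm.get_gripper_width(),np.round(arm.get_force(),1))
im,d=arm.capture('wrist'); cv2.imwrite('pics/w2.png',im)
for ph in (4,8):
    pp,qq=grasp(1,np.radians(ph),a0,.004,.021); arm.servo_line(pp,qq,v=.05)
    print(ph,arm.get_clock(),arm.get_gripper_width(),np.round(arm.get_force(),1))
im,d=arm.capture('wrist'); cv2.imwrite('pics/w3.png',im)
E
python3 -c "
import cv2,numpy as np
cv2.imwrite('pics/w23.png',cv2.resize(np.hstack([cv2.imread('pics/w2.png'),cv2.imread('pics/w3.png')]),(800,300)))"
```

```text
26.2917 [-0.1 -0.  -0.3]
26.6833 0.02676755444336572 [-1.3 -1.   5.3]
4 27.075 0.026825028309676577 [-0.1 -0.6 -2.6]Traceback (most recent call last):
  File "<stdin>", line 10, in <module>
workcell.IKError: the arm cannot follow that straight line within its joint ranges
[ WARN:0@0.037] global loadsave.cpp:275 findDecoder imread_('pics/w3.png'): can't open/read file: check file path/integrity
Traceback (most recent call last):
ValueError: all the input arrays must have same number of dimensions, but the array at index 0 has 3 dimension(s) and the array at index 1 has 1 dimension(s)
```

Run:
```python
from h import *
a0=np.radians(20)
print(np.round(arm.get_q(),3))
for ph in (4,6,8,12,16,20,30,40,50):
    s=arm.ik(*grasp(1,np.radians(ph),a0,.004,.021)); print(ph,None if s is None else np.round(s,3))
for da in (0,2,4,6,-3,-6):
  print(da,[ (lambda s:None if s is None else (np.round(s[3],2),np.round(s[5],3)))(arm.ik(grasp(1,np.radians(ph),a0+np.radians(0),.004,.021)[0],q(a0-np.radians(ph-da)))) for ph in (4,6,8,10)])
```

```text
[-0.058  0.581 -0.031  2.349  2.858  0.072  1.847]
4 [-0.058  0.582 -0.031  2.348  2.858  0.069  1.848]
6 [-0.073  0.569 -0.011  2.317  0.618  0.014 -2.197]
8 [-0.072  0.559 -0.012  2.285  0.096  0.089 -1.675]
12 [-0.203  0.553  0.176  2.223 -0.388  0.251 -1.187]
16 [-0.203  0.548  0.177  2.156 -0.25   0.385 -1.324]
20 [-0.202  0.551  0.177  2.088 -0.188  0.517 -1.385]
30 [-0.32   0.607  0.368  1.915 -0.259  0.846 -1.302]
40 [-0.413  0.709  0.559  1.736 -0.324  1.161 -1.218]
50 [-0.383  0.797  0.559  1.547 -0.289  1.431 -1.243]
0 [(np.float64(2.35), np.float64(0.069)), (np.float64(2.32), np.float64(0.014)), (np.float64(2.28), np.float64(0.089)), (np.float64(2.26), np.float64(0.185))]
2 [(np.float64(2.38), np.float64(0.137)), (np.float64(2.35), np.float64(0.054)), (np.float64(2.31), np.float64(0.028)), (np.float64(2.28), np.float64(0.104))]
4 [(np.float64(2.4), np.float64(0.207)), (np.float64(2.37), np.float64(0.122)), (np.float64(2.34), np.float64(0.039)), (np.float64(2.31), np.float64(0.043))]
6 [None, (np.float64(2.4), np.float64(0.191)), (np.float64(2.37), np.float64(0.106)), (np.float64(2.34), np.float64(0.023))]
-3 [(np.float64(2.31), np.float64(0.03)), (np.float64(2.27), np.float64(0.105)), (np.float64(2.25), np.float64(0.199)), (np.float64(2.21), np.float64(0.265))]
-6 [(np.float64(2.26), np.float64(0.122)), (np.float64(2.23), np.float64(0.214)), (np.float64(2.2), np.float64(0.279)), (np.float64(2.17), np.float64(0.346))]
```

View pics/w2.png

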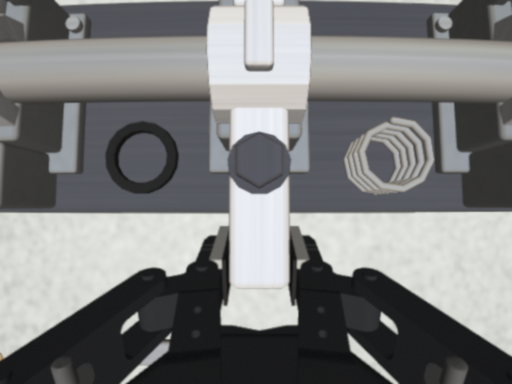

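The grasp itself is good, with the tongue centred between the pads. But the wrist branch is wrong: joint 6 would have to pass through 0. I'll lower the cap, release it, and re-grasp on the other wrist branch with less tilt.

Run:
```python
from h import *
a0=np.radians(20)
pp,qq=grasp(1,0,a0,.004,.021); arm.servo_line(pp,qq,v=.05)
arm.grip(.06)
p,_=grasp(1,0,a0,.004,-.065); arm.servo_line(p,v=.2)
print(arm.get_clock(),np.round(arm.get_q(),3))
for a in (4,8,10):
  a=np.radians(a)
  for bk in (-.065,.021):
    s=arm.ik(grasp(1,0,a,.004,bk)[0],q(a)); print(np.degrees(a),bk,None if s is None else np.round(s,3))
```

```text
Traceback (most recent call last):
workcell.IKError: the arm cannot follow that straight line within its joint ranges
```

Run:
```python
from h import *
a0=np.radians(20)
print(arm.get_clock(),arm.get_gripper_width())
for bk in (-.055,-.05,-.045,-.04):
  try:
    p,_=grasp(1,0,a0,.004,bk); arm.servo_line(p,v=.2); break
  except arm.IKError: print('no',bk)
print(arm.get_clock(),np.round(arm.get_q(),3))
for a in (0,4,8,10):
  a=np.radians(a)
  for bk in (-.055,.021):
    s=arm.ik(grasp(1,0,a,.004,bk)[0],q(a)); print(np.degrees(a),bk,None if s is None else np.round(s,3))
```

```text
27.8333 0.06034617562339852
28.3667 [-0.068  0.41  -0.017  2.415  2.836  0.034  1.868]
0.0 -0.055 [-0.336  0.511  0.368  2.091 -0.32   0.592 -1.241]
0.0 0.021 [-0.2    0.639  0.177  2.146 -0.288  0.379 -1.287]
4.0 -0.055 [-0.34   0.483  0.368  2.156 -0.373  0.488 -1.189]
4.0 0.021 [-0.2    0.625  0.176  2.199 -0.391  0.274 -1.185]
8.0 -0.055 [-0.209  0.444  0.177  2.218 -0.228  0.354 -1.344]
8.0 0.021 [-0.2    0.616  0.175  2.252 -0.63   0.173 -0.947]
10.0 -0.055 [-0.21   0.435  0.177  2.251 -0.267  0.297 -1.305]
10.0 0.021 [-0.072  0.606 -0.012  2.275  0.101  0.086 -1.679]
```

Run:
```python
from h import *
a=np.radians(4)
j=np.array(arm.get_q()); j[4]-=np.pi; j[6]-=np.pi; 
arm.move_j(j); print(arm.get_clock(),np.round(arm.get_tcp_pos(),3))
arm.move_pose(grasp(1,0,a,.004,-.055)[0],q(a))
print(arm.get_clock(),np.round(arm.get_q(),3),np.round(arm.get_tcp_pos(),3))
arm.servo_line(grasp(1,0,a,.004,.021)[0],v=.12)
print(arm.get_clock(),np.round(arm.get_q(),3),np.round(arm.get_force(),1))
arm.grip(0,60)
print(arm.get_clock(),arm.get_gripper_width(),np.round(arm.get_force(),1))
for ph in (3,6,12,18):
    pp,qq=grasp(1,np.radians(ph),a,.004,.021); arm.servo_line(pp,qq,v=.06)
    print(ph,round(arm.get_clock(),2),arm.get_gripper_width(),np.round(arm.get_force(),1),np.round(arm.get_q(),2))
im,d=arm.capture('wrist'); cv2.imwrite('pics/w4.png',im)
im,d=arm.capture('side'); cv2.imwrite('pics/s4.png',cv2.resize(im[100:300,150:390],None,fx=3,fy=3))
```

```text
31.0167 [0.421 0.018 0.113]
31.5167 [-0.301  0.477  0.31   2.156 -0.315  0.479 -1.25 ] [0.455 0.015 0.122]
32.3 [-0.203  0.625  0.181  2.2   -0.401  0.276 -1.175] [-0.8  0.8  1. ]
32.6917 0.026977056237453757 [-1.5 -1.2  5.3]
3 32.97 0.02654658864587212 [ 0.5 -0.8 -1.8] [-0.24  0.62  0.23  2.16 -0.37  0.38 -1.2 ]
6 33.24 0.02703833306885165 [ 0.2 -1.8 -1.9] [-0.26  0.63  0.27  2.11 -0.35  0.48 -1.22]
12 33.64 0.02699822271036971 [ 1.4 -2.7 -2.2] [-0.29  0.64  0.32  2.02 -0.3   0.67 -1.27]
18 34.04 0.027076938548914714 [ 0.2 -2.6 -2. ] [-0.31  0.66  0.35  1.92 -0.26  0.85 -1.3 ]
```

```bash
sleep 1; ls pics
```

```text
s4.png
side0.npy
side0.png
t1.png
top0.npy
top0.png
top0c.png
w1.png
w2.png
w4.png
```

View pics/w4.png

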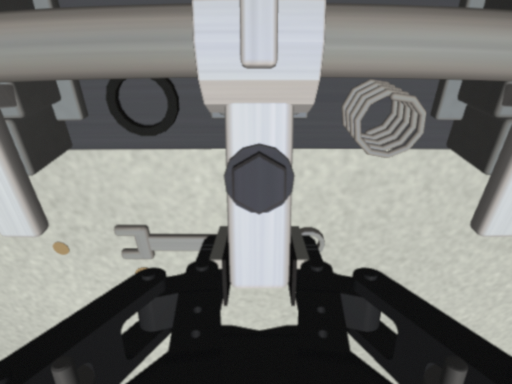

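View pics/s4.png

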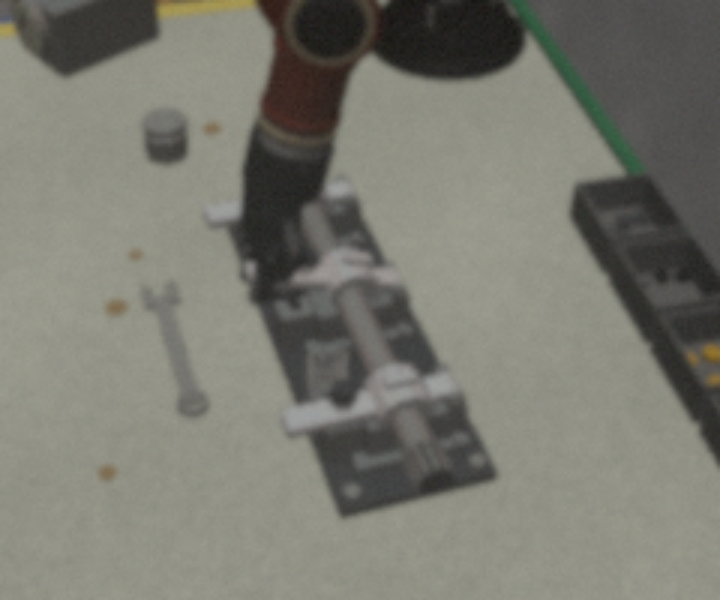

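The tongue is held squarely in the pads (columns 228–290) and the cap is turning with the tool. I'll continue the swing to 52°.

Run:
```python
from h import *
a=np.radians(4)
for ph in (24,30,36,42,47,52):
    pp,qq=grasp(1,np.radians(ph),a,.004,.021); arm.servo_line(pp,qq,v=.05)
    print(ph,round(arm.get_clock(),2),arm.get_gripper_width(),np.round(arm.get_force(),1),np.round(arm.get_q(),2))
im,d=arm.capture('wrist'); cv2.imwrite('pics/w5.png',im)
im,d=arm.capture('side'); cv2.imwrite('pics/s5.png',cv2.resize(im[80:280,150:390],None,fx=3,fy=3,interpolation=cv2.INTER_CUBIC))
im,d=arm.capture('top'); cv2.imwrite('pics/t5.png',im)
print(arm.get_clock())
```

```text
24 34.59 0.026949479145097634 [ 1.  -3.3 -1.7] [-0.31  0.7   0.36  1.82 -0.23  1.02 -1.32]
30 35.04 0.027213680089959908 [ 1.4 -2.3 -1.5] [-0.3   0.73  0.37  1.72 -0.21  1.19 -1.34]
36 35.49 0.02732565024198204 [ 1.4 -3.2 -1.2] [-0.29  0.78  0.37  1.62 -0.19  1.35 -1.35]
42 35.94 0.027103997892540248 [ 0.8 -3.3 -1.7] [-0.28  0.83  0.37  1.51 -0.18  1.51 -1.35]
47 36.34 0.027117382773749754 [ 1.  -3.1 -0.8] [-0.27  0.88  0.36  1.42 -0.17  1.64 -1.36]
52 36.74 0.026822412743178363 [-0.  -4.6  0.1] [-0.25  0.93  0.36  1.33 -0.16  1.76 -1.36]
36.8917
```

View pics/w5.png

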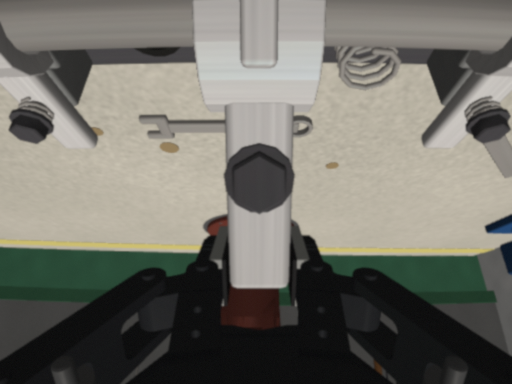

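View pics/s5.png

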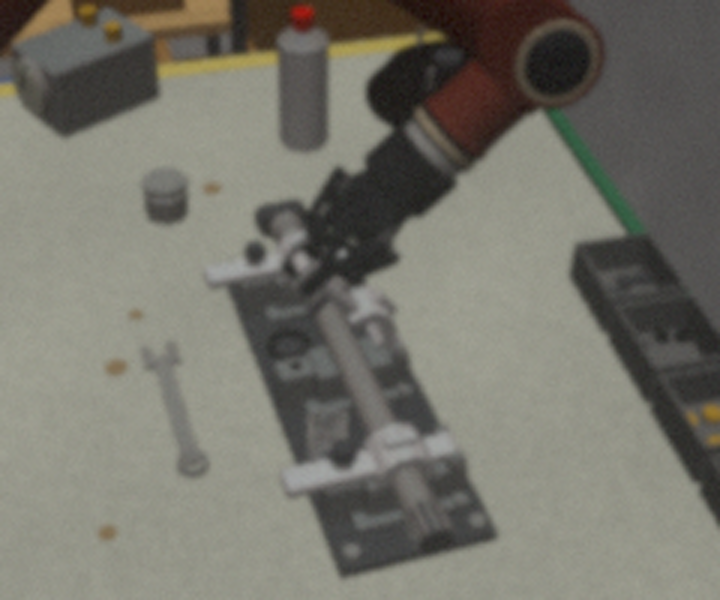

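View pics/t5.png

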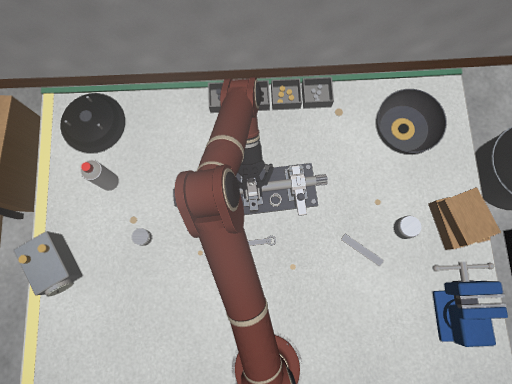

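The cap sits in the gripper exactly as it was grasped (tongue still at columns 228–290), so it's about 52° open. The other two caps are shut, and the spanner, can, piston, scraper and tin haven't moved. I'll let it settle and hand in.

Run:
```python
from h import *
arm.wait(.5)
y=R.from_quat(arm.get_ee_rot()).as_matrix()[:,1]
print(arm.get_clock(),arm.get_gripper_width(),np.round(arm.get_force(),1),np.abs(arm.get_joint_vel()).max().round(4),'open deg',4-np.degrees(np.arctan2(y@EX,-y[2])))
arm.close_job()
```

```text
37.3917 0.02695230109948253 [ 1.  -4.3 -0.1] 0.0018 open deg 52.00574600686935
the job is handed in; nothing more can be done
```

The middle bolt is the stripped one. I handed the job in at 37.4 s with its cap held about 52° open in the fingers.

- **Taps, left to right:** the left and right bolts did not sink under 8.6 N and 6.5 N. The middle one sank 5.9 mm at about 2–4 N and then stopped hard.
- **Lift:** my first pinch of the middle tongue was good, but the wrist could not follow the swing from that posture. I lowered the cap from about 4°, let go, changed the wrist posture and pinched it again. I then swung it to 52°.
- **Last checks:**
  - The fingers are 27 mm apart on the 28 mm tongue, and the arm is still (under 0.002 rad/s).
  - I worked out the 52° from the tool's tilt. The wrist picture supports it, because the tongue had not shifted in the pads.
  - The other two caps look shut, and the loose things I could see look unmoved. The arm hides part of the top picture, so I judged the seal from the side picture.
  - At the end the wrist force was about 4 N sideways and about 0 N vertically. I did not measure the finger-to-cap force directly.

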